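Let the ratchet cheese press down onto a cheese

TASK

Let the cheese press down onto the cheese standing in it: flip the holding pawl up and right over until it lies parked clear of the ratchet wheel, then wind the wheel backwards with its crank until the plate bears on the cheese with a light, definite pressure, about 1 kg and never more than 3 kg or the rind bruises. Leave the pawl parked and the plate resting there, and leave the other cheeses and the jar alone.

Things in the scene. Friction and masses are not known exactly. Their poses are not given: they have to be found in the camera images.
- press: Cheese press, fixed. Origin: underside of its 20 mm steel base, below the plate's axis. z up, y along the crank shaft (crank on the -y side), x towards its red column at the back. Millimetres here: base x -100..120, y +-100; column x 73..103, y +-35; head x -47..103, y +-22, z 141..187; pawl bracket x 18..48, y -32..-20, up to z 238; rack bar over the plate, 12 x 16, up to z 248.
- wheel: Brass-coloured 10-tooth ratchet wheel, 92 mm across, 12 mm thick, axis along press y. Origin: its centre, at (-22, -40, 165) mm in the press frame. Backwards = positive about press +y: its top moves to press +x, the crank rises from the -x side over the top. This lowers the plate 22 mm per rad; stop at 1.95 rad. The shaft is stiff: it stays where left.
- crank_grip (a point): Middle of the crank's black round handle, 20 mm thick, 62 mm long along press y, 55 mm from the shaft axis. At the start at (-76, -135, 173) mm in the press frame, the crank pointing to -x and 8 degrees up. Handle y -98..-164; 12 mm crank arm at y -91. Fixed to the arm, it turns in fingers kept upright. Winding back freely takes 2 to 5 N here.
- pawl: Brass pawl, 60 g, hinged parallel to press y. Origin: on the hinge, at (33, -40, 225) mm in the press frame. At the start it points to -x and down into the teeth and stops the wheel from turning back. It swings up and over, positive about press +y, by 2.5 rad to a stop and stays parked there by its weight, leaning to +x; past about 1.9 rad it falls over by itself.
- pawl_grip (a point): Grip point of the pawl, on a yellow round bar 12 mm thick and 44 mm long (press y -78..-34 mm), parallel to press y, 42 mm from the pawl's hinge axis. At the start at (-9, -65, 229) mm in the press frame; parked at (69, -65, 247).
- plate: Steel press plate, 96 mm disc, 12 mm thick. Origin: centre of its underside, on the press's z axis, 108 mm up at the start; moves only down and up. Once it bears on the cheese each further newton along the crank's circle adds about 2.5 N on the cheese. Both are hard: 1 mm of plate travel past touching is already 20 N or more, too fine for measured poses.
- cheese_a: Brown cheese wheel, 106 mm across. The three cheeses are hand-made and differ in height, from 54 to 66 mm. One of the three (it varies) stands on the press base under the plate, within 10 mm of its axis; the other two stand on the wooden board. Origin: centre of its underside, 20 mm above the counter.
- cheese_b: Red-waxed cheese wheel, 106 mm across, as cheese_a.
- cheese_c: Yellow cheese wheel, 106 mm across, as cheese_a.
- jar: Amber jar with a black lid, 64 mm across, 85 mm tall, standing on the counter beside the press. Origin: centre of its underside.

How it is judged:
By the outcome, as a careful person would: the job done as asked, in the order asked, and still so for the second after the job is handed in, with the robot touching nothing.
It also fails if it takes over 72 s, if anything falls off the work surface, if the arm or the gripper's body presses on something with over 40 N, if the wrist force passes 120 N, or if a joint passes its speed limit or range.

ROBOT

A 6-joint arm with a two-finger parallel gripper is mounted at the origin on the work surface. World frame = base frame: x ahead of the robot, y to its left, z up, the work surface at z = 0. Lengths are in m, angles in rad, forces in N, time in s.
With the tool pointing down it reaches from about 0.25 to 0.775 m from the base axis. Payload 4 kg.
Tool frame: the origin (TCP) lies at the very end of the fingers, on their centre line; the grasp point (between the pads) lies 19 mm behind it; z points along the fingers, y is the line along which they close (so a half turn about z gives the same grasp; the last joint's range is limited). The gripper opens to 94 mm and grips with 3 to 60 N. Pads are 16 mm wide; open, the fingers measure 119 mm over their backs; the gripper's body (75 mm by 177 mm) begins 78 mm behind the grasp point.
Start: joints at [-0.103, 0.087, 1.371, -0, 1.684, -0.103], TCP at [0.55, -0, 0.206] pointing down, gripper open.
Joint ranges: [-3.1, 3.1], [-0.76, 2.03], [0.27, 2.55], [-1.08, 4.22], [0.17, 2.65], [-2.57, 2.57]. Speed limits (rad/s): [2.79, 2.79, 3.14, 3.14, 3.14, 3.14].

INTERFACE

Orientations are given as [roll, pitch, yaw] about the fixed x, y, z axes, in that order (R = Rz(yaw) Ry(pitch) Rx(roll)).
In Python, from bench import robot, vision gives the robot as it stands.
- The arm moves only by the shell command python3 -m crank 'ROWS'. ROWS is JSON, a list of rows, each a list of 3 entries, a list of its own where there are three numbers: the closure, from 0 (fully open) to 1 (shut), then the shift along the tool's x, y, z in m, then the turn, a rotation vector about the tool's x, y, z in degrees. A call has 1 to 8 rows; each row shifts and turns the commanded pose from where the row before left it, along the tool's axes as they then stand; what a row does not reach is not made up. A row lasts 1/10 s, in which the tool goes at most 50 mm and 8.59 degrees, less where a joint would pass 70% of its speed; a pose out of reach is approached as far as the arm can. A call with a gripper value outside its range is refused whole. The fingers move at their own pace and stop on an object; the grip force is fixed at half the most. Time passes only in rows, so rows that do not move let the fingers close. It gives the time, the measured TCP pose, the force, the opening and the grip force at its end, in the units of the state.
- robot.get_obs(): the state, without advancing time (a new reading comes with each control period).
- vision.snapshot(name): name is "scene" or "side" or "wrist"; returns a dict with "color" (420x560x3 uint8, red, green, blue), "z_map" (420x560 float32, m along the optical axis (not along the pixel's ray), 0 where there is no reading), "fx", "fy", "cx", "cy" (pixels), "R" (3x3) and "t" (3): a world point X has camera coordinates R X + t. Camera axes: x right, y down, z forward; pixel columns grow to the right and rows downward; lengths in m; the calibration is good to about 2 mm. A picture is of the moment at which its call begins.
- robot.close_job(): hands the job in; it is judged then, once.
The state is a dict: "time": time; "joint_positions": joint angles; "qvel": joint speeds; "joint_torque": joint torques, N m; "tool_pos": TCP position; "ee_rot": TCP orientation; "wrist_force": force on the tool from outside, world axes, zero at the start; "wrist_torque": the same for the moment, N m; "width": finger opening in m; "finger_force": force on a finger pad.
Only numpy, scipy, OpenCV 4.12 (cv2) and the standard library are available. Lean on these libraries where they do the work, as an engineer would, in place of code of your own. Each camera call takes 0.05 s, during which the arm holds its last target. There are 200 camera calls.

## Working session

There is one attempt and no reset: what is moved stays moved. The work goes in short steps, Python scripts to look and compute and a shell command to move; the robot and the scene stay as the last step left them, time stands still between calls to the robot, and variables do not carry over. Pictures are saved under pics/ and viewed, at most 10 in all, crops included, and the job is handed in when it is done.

```bash
mkdir -p pics; ls
python3 - <<'E'
from bench import robot, vision
import cv2,numpy as np
o=robot.get_obs();print(o)
for n in("scene","side"):
    s=vision.snapshot(n);np.savez(f"pics/{n}.npz",**s)
    cv2.imwrite(f"pics/{n}.png",s["color"][:,:,::-1]);print(n,s["R"],s["t"],s["fx"],s["cx"],s["cy"])
E
```

```text
pics
{'time': 0.0, 'joint_positions': array([-1.03098275e-01,  8.79684667e-02,  1.37226034e+00, -2.67369662e-05,
        1.68359695e+00, -1.03109050e-01]), 'qvel': array([-0.00114579,  0.00092937,  0.00225454, -0.00067414,  0.0011025 ,
       -0.00017024]), 'joint_torque': array([ 1.28542815e-03, -3.40182602e+01, -3.02423716e+01,  7.18220207e-02,
        3.29729996e-02, -1.13141955e-04]), 'tool_pos': array([5.49445508e-01, 4.43353194e-05, 2.04293740e-01]), 'ee_rot': array([-3.13936868e+00, -2.03412560e-04,  1.57080390e+00]), 'wrist_force': array([-0.81567776,  0.17537911,  0.08503302]), 'wrist_torque': array([-0.01000983, -0.04421884, -0.04078616]), 'finger_force': 0.0, 'width': 0.09375062912597397}
scene [[ 0.83776398  0.54602724 -0.00240206]
 [ 0.45826388 -0.70548787 -0.54063027]
 [-0.29689348  0.45181979 -0.84125688]] [-0.46255863 -0.12763995  1.92085071] 515.9418711370812 273.8697369446111 206.43286496396698
side [[ 0.99953216 -0.03039147  0.00343895]
 [-0.01152649 -0.47844483 -0.87804196]
 [ 0.02833033  0.87759154 -0.4785713 ]] [-0.53848392  0.16934833  1.44702298] 482.7935089126557 276.2902621880699 201.68564095907428
```

View pics/scene.png

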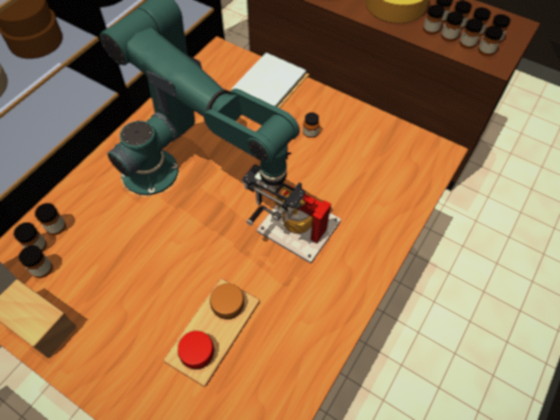

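View pics/side.png

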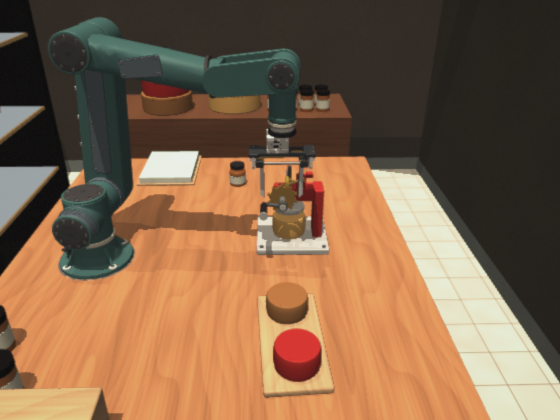

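The scene view shows the press around pixel (300,225), with the yellow cheese in it. The brown cheese is on the board at (228,300) and the red one at (196,348), and the jar is at (311,125). The side view shows the press at (290,220), with the crank handle around (270,208). The gripper hovers over the press, so I'll raise it before measuring.

```bash
cat > h.py <<'E'
import numpy as np,cv2
from bench import robot,vision
def cloud(s):
    h,w=s["z_map"].shape;v,u=np.mgrid[:h,:w];z=s["z_map"]
    P=np.stack([(u-s["cx"])/s["fx"]*z,(v-s["cy"])/s["fy"]*z,z],-1)
    X=(P-s["t"])@s["R"];X[z==0]=np.nan
    return X
def obs():
    o=robot.get_obs();print({k:np.round(o[k],4) for k in("time","tool_pos","ee_rot","wrist_force","width","finger_force")})
    return o
E
python3 -m crank '[[0,[0,0,-0.05],[0,0,0]],[0,[0,0,-0.05],[0,0,0]],[0,[0,-0.05,-0.05],[0,0,0]],[0,[0,-0.05,-0.0],[0,0,0]],[0,[0,-0.05,0],[0,0,0]],[0,[0,0,0],[0,0,0]]]'
python3 - <<'E'
from h import *
for n in("scene","side"):
    s=vision.snapshot(n);X=cloud(s);c=s["color"].astype(int)
    cv2.imwrite(f"pics/{n}2.png",s["color"][:,:,::-1])
    sat=c.max(2)-c.min(2)
    reg=(X[...,0]>.4)&(X[...,0]<.8)&(X[...,1]>-.2)&(X[...,1]<.2)
    b=reg&(abs(X[...,2]-.02)<.006)&(sat<40)&(c.max(2)>120)
    P=X[b][:,:2];print(n,len(P),cv2.minAreaRect((P*1000).astype(np.float32)),P.mean(0),X[b][:,2].mean())
    r=reg&(c[...,0]>120)&(c[...,1]<60)&(c[...,2]<60)&(X[...,2]>.19)&(X[...,2]<.4)
    P=X[r];print("red top",len(P),P.min(0),P.max(0)) if len(P) else 0
    r=reg&(c[...,0]>90)&(c[...,1]<60)&(c[...,2]<60)&(X[...,2]>.04)&(X[...,2]<.3)
    P=X[r];print("red",len(P),np.percentile(P,[1,50,99],axis=0))
    y=reg&(c[...,0]>150)&(c[...,1]>120)&(c[...,2]<90)&(X[...,2]>.15)
    print("yel",X[y][:20].round(3))
    x0,y0=(230,150) if n=="scene" else (230,140)
    cv2.imwrite(f"pics/{n}2c.png",cv2.resize(s["color"][y0:y0+110,x0:x0+120,::-1],None,fx=5,fy=5,interpolation=cv2.INTER_CUBIC))
E
```

```text
time: 0.7
tool_pos: [0.41, 0.0004, 0.3422]
ee_rot: [3.14, 0.0, 1.571]
wrist_force: [0.8, 0.3, -0.2]
width: 0.094
finger_force: 0.0
scene 917 ((590.73583984375, 97.65362548828125), (198.39427185058594, 216.5673065185547), 89.13168334960938) [0.59733327 0.05166861] 0.019726976547035684
red top 130 [0.53666897 0.06225939 0.19002772] [0.67885324 0.11933882 0.24341482]
red 570 [[0.53238428 0.06185066 0.07114416]
 [0.65103421 0.08282621 0.18524896]
 [0.68038427 0.12757335 0.24152837]]
yel [[0.547 0.092 0.187]
 [0.566 0.066 0.234]
 [0.554 0.091 0.193]
 [0.554 0.099 0.184]
 [0.546 0.087 0.187]
 [0.565 0.06  0.235]
 [0.568 0.062 0.235]
 [0.57  0.064 0.235]
 [0.572 0.067 0.232]
 [0.545 0.082 0.186]
 [0.565 0.055 0.236]
 [0.565 0.06  0.23 ]
 [0.571 0.056 0.239]
 [0.573 0.059 0.237]
 [0.572 0.067 0.227]
 [0.535 0.063 0.195]
 [0.539 0.062 0.201]
 [0.54  0.066 0.197]
 [0.547 0.061 0.208]
 [0.547 0.067 0.2  ]]
side 1355 ((587.4744873046875, 93.78311157226562), (197.4632568359375, 214.4759979248047), 89.62168884277344) [0.57786975 0.0571341 ] 0.021623112048247253
red top 44 [0.53710757 0.05982325 0.19008939] [0.65544416 0.10100616 0.24100257]
red 648 [[0.59256467 0.05912042 0.04250249]
 [0.65621482 0.06682065 0.15533527]
 [0.67847945 0.10444398 0.24040325]]
yel [[0.646 0.084 0.242]
 [0.609 0.063 0.236]
 [0.612 0.063 0.236]
 [0.615 0.062 0.236]
 [0.565 0.06  0.234]
 [0.574 0.057 0.236]
 [0.606 0.058 0.235]
 [0.608 0.056 0.236]
 [0.612 0.058 0.235]
 [0.614 0.059 0.235]
 [0.617 0.057 0.235]
 [0.565 0.056 0.233]
 [0.573 0.049 0.236]
 [0.577 0.062 0.23 ]
 [0.58  0.058 0.232]
 [0.585 0.092 0.215]
 [0.606 0.056 0.233]
 [0.608 0.052 0.234]
 [0.614 0.055 0.233]
 [0.564 0.045 0.235]]
```

```bash
python3 -m crank '[[0,[0.015,0.04,0],[0,0,0]],[0,[0.016,0.04,0],[0,0,0]],[0,[0,0.04,0],[0,0,0]],[0,[0,0.04,0],[0,0,0]],[0,[0,0,0.02],[0,0,0]],[0,[0,0,0],[0,0,0]]]'
python3 - <<'E'
from h import *
obs()
s=vision.snapshot("wrist");np.savez("pics/w1.npz",**s)
cv2.imwrite("pics/w1.png",s["color"][:,:,::-1])
print(s["R"],s["t"],s["fx"])
E
```

```text
time: 1.4
tool_pos: [0.576, 0.0311, 0.3143]
ee_rot: [-3.131, -0.0, 1.571]
wrist_force: [-1.3, -0.3, -0.3]
width: 0.0941
finger_force: 0.0
{'time': np.float64(1.4), 'tool_pos': array([0.576 , 0.0311, 0.3143]), 'ee_rot': array([-3.1307e+00, -5.0000e-04,  1.5710e+00]), 'wrist_force': array([-1.2907, -0.2616, -0.3076]), 'width': np.float64(0.0941), 'finger_force': np.float64(0.0)}
[[ 0.99994117  0.00186438 -0.01068574]
 [ 0.00442002 -0.96965607  0.24443316]
 [-0.00990577 -0.24446601 -0.96960726]] [-0.57253996 -0.02428772  0.50833025] 334.71966239475523
```

View pics/w1.png

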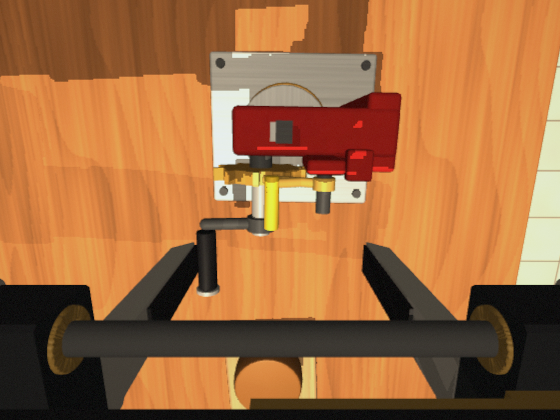

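View pics/side2c.png

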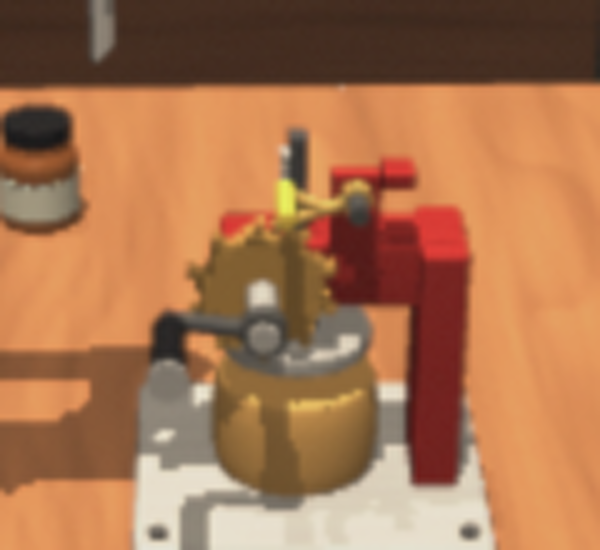

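The wrist view shows the yellow pawl bar at columns 264–278 and rows 178–230. The black crank handle is at columns 198–216 and rows 230–290, and the pawl hinge pin is near (323,200). The side crop confirms the pawl is engaged and the crank points left.

Run:
```python
from h import *
s=dict(np.load("pics/w1.npz"));c=s["color"].astype(int);R,t=s["R"],s["t"]
def ray(u,v,z):
    d=R.T@np.array([(u-s["cx"])/s["fx"],(v-s["cy"])/s["fy"],1]);o=-R.T@t
    return o+d*(z-o[2])/d[2]
h=cv2.cvtColor(s["color"],cv2.COLOR_RGB2HSV)
y=(h[...,0]>24)&(h[...,0]<34)&(h[...,1]>150)&(h[...,2]>120);y[:,:255]=0;y[:,285:]=0;y[:185]=0;y[235:]=0
for r in(190,200,210,222):
    q=np.nonzero(y[r])[0];print(r,q.min(),q.max(),ray((q.min()+q.max())/2,r,.229).round(4))
for r in(250,265,280):
    q=190+np.nonzero(c[r,190:225].max(1)<75)[0];print(r,q.min(),q.max(),ray((q.min()+q.max())/2,r,.173).round(4))
v,u=np.nonzero(y);print(v.min(),v.max(),ray(271,v.min(),.235),ray(271,v.max(),.229))
# base corners
for p in((211,54),(380,54),(378,203),(216,198)):print(ray(*p,.02).round(4))
obs()
```

```text
190 266 276 [0.5679 0.0552 0.229 ]
200 266 275 [0.5674 0.0471 0.229 ]
210 266 275 [0.5674 0.0388 0.229 ]
222 266 275 [0.5673 0.0287 0.229 ]
250 190 215 [ 0.496  -0.0166  0.173 ]
265 190 216 [ 0.4956 -0.0329  0.173 ]
280 190 216 [ 0.4947 -0.0496  0.173 ]
185 230 [0.56811253 0.06023155 0.235     ] [0.56771929 0.02191551 0.229     ]
[0.4828 0.1974 0.02  ]
[0.7022 0.1974 0.02  ]
[ 0.7141 -0.      0.02  ]
[0.4807 0.0064 0.02  ]
{'time': np.float64(1.45), 'tool_pos': array([0.5754, 0.0311, 0.317 ]), 'ee_rot': array([-3.1345e+00, -3.0000e-04,  1.5709e+00]), 'wrist_force': array([-0.1543, -0.016 ,  0.6491]), 'width': np.float64(0.0938), 'finger_force': np.float64(0.0)}
```

```bash
python3 -m crank '[[0.68,[-0.005,-0.007,0],[0,0,0]],[0.68,[0,0,0],[0,0,0]],[0.68,[0,0,0],[0,0,0]],[0.68,[0,0,0],[0,0,0]],[0.68,[0,0,0.03],[0,0,0]],[0.68,[0,0,0.02],[0,0,0]],[0.68,[0,0,0.01],[0,0,0]],[0.68,[0,0,0],[0,0,0]]]'
python3 - <<'E'
from h import *
obs()
s=vision.snapshot("wrist");obs()
cv2.imwrite("pics/w2.png",s["color"][:,:,::-1])
E
```

```text
time: 2.25
tool_pos: [0.5668, 0.0261, 0.2594]
ee_rot: [-3.139, -0.0, 1.571]
wrist_force: [0.4, -0.1, -0.2]
width: 0.0332
finger_force: 0.0
{'time': np.float64(2.25), 'tool_pos': array([0.5668, 0.0261, 0.2594]), 'ee_rot': array([-3.1388e+00, -1.0000e-04,  1.5708e+00]), 'wrist_force': array([ 0.4322, -0.0569, -0.1889]), 'width': np.float64(0.0332), 'finger_force': np.float64(0.0)}
{'time': np.float64(2.3), 'tool_pos': array([0.5674, 0.026 , 0.261 ]), 'ee_rot': array([-3.1414e+00, -1.0000e-04,  1.5708e+00]), 'wrist_force': array([1.0115, 0.6612, 0.8647]), 'width': np.float64(0.0313), 'finger_force': np.float64(0.0)}
```

View pics/w2.png

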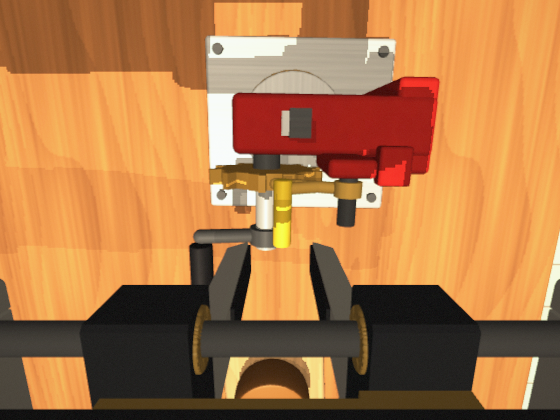

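The fingertips, at columns 248 and 315, straddle the bar, whose centre is at column 282. The alignment is good, so I'll descend and close.

```bash
python3 -m crank '[[0.68,[0,0.0005,0.03],[0,0,0]],[0.68,[0,0,0.02],[0,0,0]],[0.68,[0,0,0],[0,0,0]],[1,[0,0,0],[0,0,0]],[1,[0,0,0],[0,0,0]],[1,[0,0,0],[0,0,0]],[1,[0,0,0],[0,0,0]]]'
```

```text
time: 3.0
tool_pos: [0.5679, 0.0259, 0.213]
ee_rot: [3.141, 0.0, 1.571]
wrist_force: [-4.1, -0.5, 5.2]
width: 0.0107
finger_force: 30.0
```

```bash
python3 -m crank '[[1,[0,0.0023,-0.0104],[0,0,0]],[1,[0,0.0051,-0.0098],[0,0,0]],[1,[0,0.0075,-0.0081],[0,0,0]],[1,[0,0.0093,-0.0059],[0,0,0]],[1,[0,0.0105,-0.0034],[0,0,0]],[1,[0,0,0],[0,0,0]]]'
```

```text
time: 3.6
tool_pos: [0.6056, 0.0252, 0.254]
ee_rot: [3.131, 0.002, 1.57]
wrist_force: [-0.7, -2.2, 10.6]
width: 0.0109
finger_force: 30.0
```

```bash
python3 -m crank '[[1,[0,0.011,-0.0014],[0,0,0]],[1,[0,0.0107,0.0023],[0,0,0]],[1,[0,0.0098,0.0051],[0,0,0]],[1,[0,0.0056,0.0048],[0,0,0]],[1,[0,0.0039,0.0044],[0,0,0]],[1,[0,0,0],[0,0,0]]]'
```

```text
time: 4.2
tool_pos: [0.6448, 0.0251, 0.2308]
ee_rot: [-3.141, 0.001, 1.57]
wrist_force: [2.2, -5.5, -2.5]
width: 0.0109
finger_force: 30.0
```

```bash
python3 -m crank '[[0.68,[0,0,0],[0,0,0]],[0.68,[0,0,0],[0,0,0]],[0.68,[0,0,0],[0,0,0]],[0.68,[0,0,-0.03],[0,0,0]],[0.68,[0,0,-0.04],[0,0,0]],[0.68,[-0.03,-0.05,0],[0,0,0]],[0.68,[-0.03,-0.05,0],[0,0,0]],[0.68,[0,0,0],[0,0,0]]]'
python3 - <<'E'
from h import *
s=vision.snapshot("wrist");obs();np.savez("pics/w3.npz",**s)
cv2.imwrite("pics/w3.png",s["color"][:,:,::-1])
E
```

```text
time: 5.0
tool_pos: [0.5541, -0.0266, 0.3039]
ee_rot: [-3.14, 0.0, 1.568]
wrist_force: [0.2, -0.4, 0.2]
width: 0.03
finger_force: 0.0
{'time': np.float64(5.05), 'tool_pos': array([ 0.5563, -0.0257,  0.3041]), 'ee_rot': array([ 3.1402e+00, -6.0000e-04,  1.5693e+00]), 'wrist_force': array([ 0.5274,  0.6225, -0.3659]), 'width': np.float64(0.0296), 'finger_force': np.float64(0.0)}
```

View pics/w3.png

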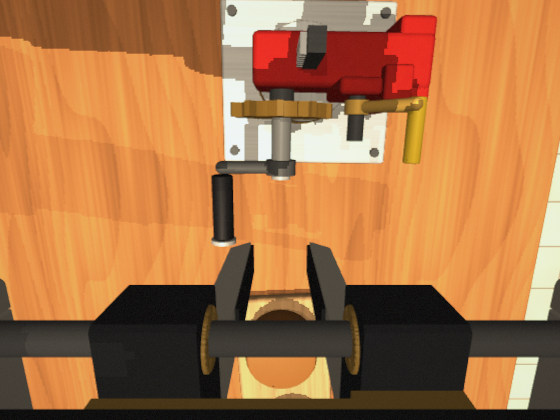

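The pawl is now parked: its bar is at (414,130), to the right of the hinge and clear of the wheel. The crank handle is at columns 212–233 and rows 176–240.

Run:
```python
from h import *
s=dict(np.load("pics/w3.npz"));R,t=s["R"],s["t"]
def ray(u,v,z):
    d=R.T@np.array([(u-s["cx"])/s["fx"],(v-s["cy"])/s["fy"],1]);o=-R.T@t
    return (o+d*(z-o[2])/d[2]).round(4)
c=s["color"].max(2)
for r in(190,205,220):
    q=205+np.nonzero(c[r,205:240]<70)[0];print(q.min(),q.max(),ray((q.min()+q.max())/2,r,.173))
print(ray(281,168,.165), ray(414,130,.247), ray(223,176,.173), ray(223,240,.173))
```

```text
213 232 [ 0.5001 -0.0105  0.173 ]
213 232 [ 0.4995 -0.0249  0.173 ]
214 232 [ 0.4994 -0.0396  0.173 ]
[0.5549 0.0091 0.165 ] [0.6453 0.0439 0.247 ] [0.5011 0.0026 0.173 ] [ 0.4985 -0.0598  0.173 ]
```

```bash
python3 -m crank '[[0.55,[-0.009,-0.03,0],[0,0,0]],[0.55,[0,-0.0255,0.02],[0,0,0]],[0.55,[0,0,0.04],[0,0,0]],[0.55,[0,0,0.04],[0,0,0]],[0.55,[0,0,0.04],[0,0,0]],[0.55,[0,0,0.01],[0,0,0]],[0.55,[0,0,0],[0,0,0]],[0.55,[0,0,0],[0,0,0]]]'
python3 -c "
from h import *
s=vision.snapshot('wrist');obs()"
```

```text
time: 5.85
tool_pos: [0.5044, -0.0343, 0.1555]
ee_rot: [3.138, 0.0, 1.571]
wrist_force: [0.9, -0.5, 0.9]
width: 0.0424
finger_force: 0.0
{'time': np.float64(5.9), 'tool_pos': array([ 0.5046, -0.0345,  0.1561]), 'ee_rot': array([3.1366e+00, 6.0000e-04, 1.5712e+00]), 'wrist_force': array([-0.2968, -0.0162,  0.6359]), 'width': np.float64(0.0424), 'finger_force': np.float64(0.0)}
```

```bash
python3 -m crank '[[0.55,[0,-0.003,0.002],[0,0,0]],[1,[0,0,0],[0,0,0]],[1,[0,0,0],[0,0,0]],[1,[0,0,0],[0,0,0]],[1,[0,0,0],[0,0,0]],[1,[0,0,0],[0,0,0]]]'
```

```text
time: 6.5
tool_pos: [0.4993, -0.0345, 0.1516]
ee_rot: [-3.141, 0.0, 1.571]
wrist_force: [-1.0, 0.0, 2.4]
width: 0.0195
finger_force: 30.0
```

```bash
python3 -m crank '[[1,[0,0.001,-0.0047],[0,0,0]],[1,[0,0.0012,-0.0046],[0,0,0]],[1,[0,0.0018,-0.0045],[0,0,0]],[1,[0,0.0019,-0.0043],[0,0,0]],[1,[0,0.0025,-0.0041],[0,0,0]],[1,[0,0.0028,-0.004],[0,0,0]],[1,[0,0.0031,-0.0036],[0,0,0]],[1,[0,0.0034,-0.0034],[0,0,0]]]'
```

```text
time: 7.3
tool_pos: [0.5117, -0.0348, 0.1845]
ee_rot: [-3.127, 0.001, 1.57]
wrist_force: [-17.8, -2.5, 2.6]
width: 0.0191
finger_force: 30.0
```

```bash
python3 -m crank '[[1,[0,0,0],[0,0,0]],[1,[0,0,0],[0,0,0]]]'
```

```text
time: 7.5
tool_pos: [0.5124, -0.0348, 0.1855]
ee_rot: [-3.13, 0.001, 1.57]
wrist_force: [-14.4, -1.3, 3.0]
width: 0.0192
finger_force: 30.0
```

```bash
python3 -m crank '[[0.7,[0,0,0],[0,0,0]],[0.7,[0,0,0],[0,0,0]],[0.7,[0,0,0],[0,0,0]],[0.7,[0,0,0],[0,0,0]]]'
python3 - <<'E'
from h import *
s=vision.snapshot("wrist");obs();np.savez("pics/w4.npz",**s)
cv2.imwrite("pics/w4.png",s["color"][:,:,::-1])
obs()
E
```

```text
time: 7.9
tool_pos: [0.5174, -0.0347, 0.187]
ee_rot: [3.14, 0.001, 1.571]
wrist_force: [-4.1, -1.0, 1.3]
width: 0.0283
finger_force: 2.5
{'time': np.float64(7.95), 'tool_pos': array([ 0.5174, -0.0347,  0.187 ]), 'ee_rot': array([3.1397e+00, 9.0000e-04, 1.5708e+00]), 'wrist_force': array([-4.385 , -1.354 ,  1.0044]), 'width': np.float64(0.0282), 'finger_force': np.float64(2.5024)}
{'time': np.float64(7.95), 'tool_pos': array([ 0.5174, -0.0347,  0.187 ]), 'ee_rot': array([3.1397e+00, 9.0000e-04, 1.5708e+00]), 'wrist_force': array([-4.385 , -1.354 ,  1.0044]), 'width': np.float64(0.0282), 'finger_force': np.float64(2.5024)}
```

View pics/w4.png

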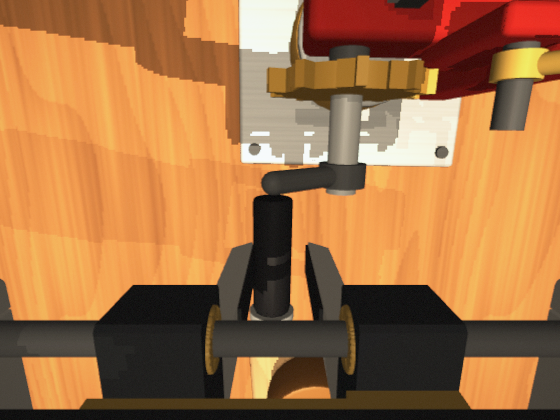

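The handle (columns 253–292) sits between the open fingers and touches the left one. I'll push it along the arc with that finger and watch the force.

```bash
python3 -m crank '[[0.7,[0,0.0016,-0.0016],[0,0,0]],[0.7,[0,0.0017,-0.0016],[0,0,0]],[0.7,[0,0.0018,-0.0016],[0,0,0]],[0.7,[0,0.0018,-0.0015],[0,0,0]]]'
python3 -m crank '[[0.7,[0,0.0019,-0.0015],[0,0,0]],[0.7,[0,0.0019,-0.0014],[0,0,0]]]'
python3 -m crank '[[0.7,[0,0.002,-0.0013],[0,0,0]],[0.7,[0,0.002,-0.0012],[0,0,0]]]'
python3 -m crank '[[0.7,[0,0,0],[0,0,0]],[0.7,[0,0,0],[0,0,0]]]'
```

```text
time: 8.35
tool_pos: [0.5235, -0.0349, 0.194]
ee_rot: [3.141, 0.001, 1.571]
wrist_force: [-8.1, -1.3, 3.6]
width: 0.0281
finger_force: 4.1
time: 8.55
tool_pos: [0.5272, -0.0349, 0.1975]
ee_rot: [3.141, 0.002, 1.571]
wrist_force: [-8.8, -1.9, 5.3]
width: 0.0283
finger_force: 4.5
time: 8.75
tool_pos: [0.5318, -0.0347, 0.2003]
ee_rot: [3.139, 0.001, 1.571]
wrist_force: [-6.8, -1.1, 4.4]
width: 0.0284
finger_force: 3.4
time: 8.95
tool_pos: [0.5325, -0.0346, 0.2001]
ee_rot: [3.138, 0.001, 1.571]
wrist_force: [-4.7, -0.6, 4.2]
width: 0.028
finger_force: 2.6
```

```bash
python3 -m crank '[[0.7,[0,0.0006,-0.0015],[0,0,0]],[0.7,[0,0.0006,-0.001],[0,0,0]]]'
python3 -m crank '[[0.7,[0,0.001,-0.0005],[0,0,0]],[0.7,[0,0.001,-0.0005],[0,0,0]]]'
```

```text
time: 9.15
tool_pos: [0.5339, -0.0345, 0.2011]
ee_rot: [3.138, 0.001, 1.571]
wrist_force: [-4.4, -0.8, 1.4]
width: 0.028
finger_force: 2.0
time: 9.35
tool_pos: [0.5351, -0.0345, 0.2013]
ee_rot: [3.141, 0.0, 1.571]
wrist_force: [-7.8, -0.3, 3.2]
width: 0.0282
finger_force: 3.6
```

```bash
python3 -m crank '[[0.7,[0,0,0],[0,0,0]],[0.7,[0,0,0],[0,0,0]]]'
python3 -m crank '[[0.7,[0,0.0005,-0.0005],[0,0,0]],[0.7,[0,0.0005,-0.0005],[0,0,0]]]'
```

```text
time: 9.55
tool_pos: [0.5351, -0.0345, 0.2011]
ee_rot: [3.141, 0.0, 1.571]
wrist_force: [-5.8, -0.7, 3.5]
width: 0.0282
finger_force: 2.8
time: 9.75
tool_pos: [0.5351, -0.0344, 0.2012]
ee_rot: [-3.139, 0.0, 1.571]
wrist_force: [-8.6, -0.9, 2.1]
width: 0.0282
finger_force: 3.7
```

```bash
python3 -m crank '[[0.7,[0,0.0005,-0.0004],[0,0,0]],[0.7,[0,0,0],[0,0,0]]]'
python3 - <<'E'
from h import *
s=vision.snapshot("side");obs();X=cloud(s)
cv2.imwrite("pics/side5.png",cv2.resize(s["color"][150:260,230:350,::-1],None,fx=5,fy=5,interpolation=cv2.INTER_CUBIC))
E
```

```text
time: 9.95
tool_pos: [0.5351, -0.0344, 0.2011]
ee_rot: [-3.137, -0.0, 1.571]
wrist_force: [-7.7, 0.2, 1.7]
width: 0.0287
finger_force: 3.9
{'time': np.float64(10.0), 'tool_pos': array([ 0.5351, -0.0344,  0.2012]), 'ee_rot': array([-3.1376e+00, -1.0000e-04,  1.5707e+00]), 'wrist_force': array([-8.1691, -0.1256,  1.8257]), 'width': np.float64(0.0286), 'finger_force': np.float64(3.9089)}
```

View pics/side5.png

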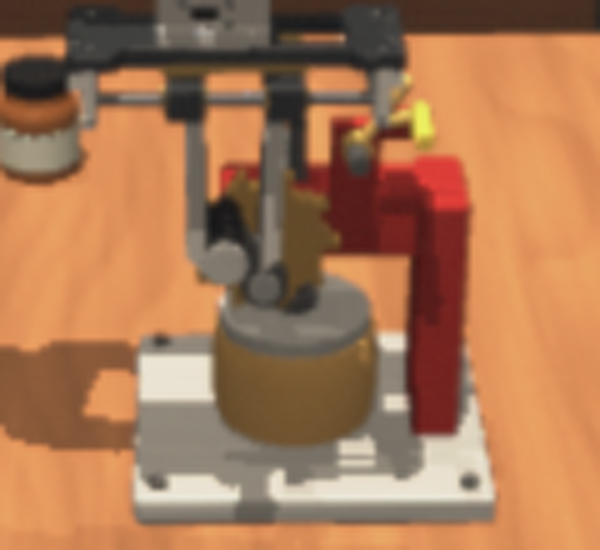

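The plate now sits flush on the cheese with no visible gap, and the handle has stopped while the force rises, so there is contact. The tangential force is about 6.4 N against about 4 N when free. I'll raise it to about 8 N.

```bash
python3 -m crank '[[0.7,[0,0.0006,-0.0002],[0,0,0]],[0.7,[0,0,0],[0,0,0]]]'
python3 -m crank '[[0.7,[0,0.0005,-0.0002],[0,0,0]],[0.7,[0,0,0],[0,0,0]]]'
```

```text
time: 10.2
tool_pos: [0.5351, -0.0345, 0.2011]
ee_rot: [-3.136, -0.0, 1.571]
wrist_force: [-9.0, -1.5, 1.1]
width: 0.0281
finger_force: 4.5
time: 10.4
tool_pos: [0.5352, -0.0344, 0.2011]
ee_rot: [-3.135, -0.0, 1.571]
wrist_force: [-10.2, -0.9, 2.0]
width: 0.0279
finger_force: 5.0
```

```bash
python3 -m crank '[[0.7,[0,0.0002,0],[0,0,0]],[0.7,[0,0,0],[0,0,0]]]'
python3 -m crank '[[0.7,[0,0,0],[0,0,0]]]'
```

```text
time: 10.6
tool_pos: [0.5352, -0.0345, 0.2011]
ee_rot: [-3.134, -0.0, 1.571]
wrist_force: [-9.8, -1.9, 1.4]
width: 0.0284
finger_force: 5.2
time: 10.7
tool_pos: [0.5352, -0.0344, 0.2011]
ee_rot: [-3.134, -0.0, 1.571]
wrist_force: [-10.1, -1.1, 1.1]
width: 0.0284
finger_force: 5.2
```

```bash
python3 -m crank '[[0.7,[0,-0.003,0],[0,0,0]],[0.6,[0,-0.003,0],[0,0,0]],[0.5,[0,0,0],[0,0,0]],[0.5,[0,0,0],[0,0,0]],[0.5,[0,0,0],[0,0,0]]]'
python3 - <<'E'
from h import *
s=vision.snapshot("wrist");obs()
cv2.imwrite("pics/w6.png",s["color"][:,:,::-1])
E
```

```text
time: 11.2
tool_pos: [0.5326, -0.0344, 0.2018]
ee_rot: [3.14, -0.0, 1.571]
wrist_force: [-0.4, 0.3, 0.4]
width: 0.0467
finger_force: 0.0
{'time': np.float64(11.25), 'tool_pos': array([ 0.5325, -0.0344,  0.2016]), 'ee_rot': array([ 3.1406, -0.    ,  1.5709]), 'wrist_force': array([ 0.3041, -0.9177,  0.0972]), 'width': np.float64(0.0467), 'finger_force': np.float64(0.0)}
```

View pics/w6.png

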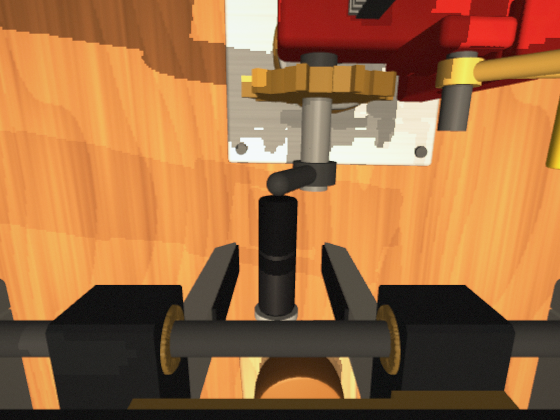

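The handle (columns 259–298) stands free between the open fingers, the forces are zero, and the pawl is still parked on the right. I'll retreat straight up.

```bash
python3 -m crank '[[0.5,[0,0,-0.02],[0,0,0]],[0.5,[0,0,-0.03],[0,0,0]],[0.5,[0,0,-0.04],[0,0,0]],[0.5,[-0.02,-0.02,-0.03],[0,0,0]],[0.5,[0,0,0],[0,0,0]],[0.5,[0,0,0],[0,0,0]]]'
python3 - <<'E'
from h import *
obs()
s=vision.snapshot("side")
cv2.imwrite("pics/side7.png",cv2.resize(s["color"][150:260,230:350,::-1],None,fx=5,fy=5,interpolation=cv2.INTER_CUBIC))
E
```

```text
time: 11.85
tool_pos: [0.5124, -0.0546, 0.3223]
ee_rot: [3.139, 0.0, 1.57]
wrist_force: [0.9, 1.0, -0.6]
width: 0.0473
finger_force: 0.0
{'time': np.float64(11.85), 'tool_pos': array([ 0.5124, -0.0546,  0.3223]), 'ee_rot': array([3.1388e+00, 2.0000e-04, 1.5701e+00]), 'wrist_force': array([ 0.8855,  0.9591, -0.6492]), 'width': np.float64(0.0473), 'finger_force': np.float64(0.0)}
```

View pics/side7.png

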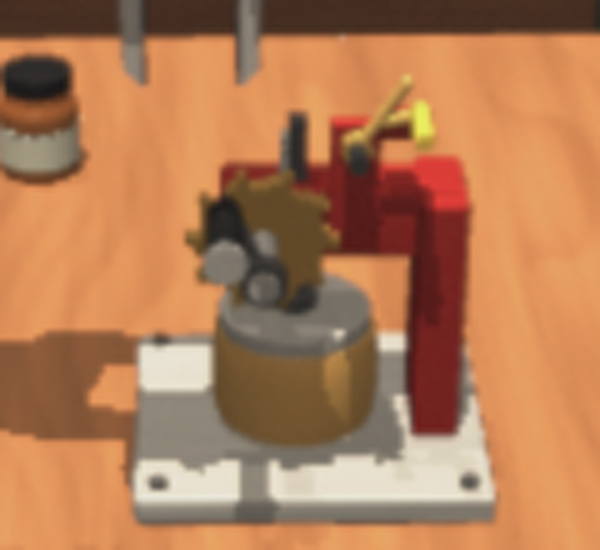

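The plate rests on the cheese, the pawl is parked with its bar at (423,123), and the arm is clear, so I'll hand the job in.

```bash
python3 -c "
from bench import robot
print(robot.close_job())"
```

```text
the job is handed in; nothing more can be done
None
```

I parked the pawl clear of the wheel, wound the plate down until it bore on the yellow cheese at roughly 11 N (about 1.1 kg, estimated from wrist force rather than measured directly), backed the arm clear, and handed the job in at about 12 s with no verdict returned.

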